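# Scrape the fitting plate clear and set out the clamp blocks

## Task

Pick up the scraper block and with it push every loose metal offcut off the aluminium fitting plate into the catch trough, never touching the offcuts with the fingers, then stand the scraper back upright, centred lengthways on its rubber mat. After that lay every tabbed clamp block flat on the cleared plate, one centred in each marked bay (any bays), all with the tab pointing straight at the trough. Leave the other things on the bench alone.

Things in the scene. Friction and masses are not known exactly. Their poses are not given: they have to be found in the camera images.
- plate (a point): Fixed aluminium fitting plate, point on its top face, 45 mm above the table; x points straight at the catch trough on the side away from the robot, y left, z up. Bare top: x -112 to +100, y -145 to +145 mm. Fences 12 mm high, 8 mm thick, stand round it at x -112 and y +-145; at x +100 an open edge drops into the trough. It never moves in a run, but its place and yaw differ between runs.
- trough (a point): Centre of the trough's floor, 150 mm along x from the plate's point, same axes. The grey open-topped trough is 97 mm wide (x +100 to +197 of the plate) and 290 mm long; floor 39 mm below the plate's top, outer wall reaching 15 mm above it.
- mat_top (a point): Centre of the top face of the scraper's rubber mat, fixed on the table: 70 x 180 mm, 4 mm thick, long along its y axis.
- scraper_grip (a point): Loose scraper block, about 0.25 kg, standing on its mat: white plastic foot 30 (x) x 150 (y) x 25 mm high, on it a wooden grip 26 (x) x 90 (y) x 45 mm high; 70 mm in all. This point: middle of the grip, 48 mm above the underside; z up. Half a turn leaves it the same.
- bay0 (a point): Bay 0 of 3 on the plate's top face: a black outline 114 (x) x 66 mm, 85 mm from the next. This point is where the middle of a clamp's main block belongs: 17 mm short of the outline's centre, away from the trough, so that the clamp with its tab to the trough sits centred. Axes as the plate.
- bay1 (a point): Bay 1 of 3 on the plate's top face: a black outline 114 (x) x 66 mm, 85 mm from the next. This point is where the middle of a clamp's main block belongs: 17 mm short of the outline's centre, away from the trough, so that the clamp with its tab to the trough sits centred. Axes as the plate.
- bay2 (a point): Bay 2 of 3 on the plate's top face: a black outline 114 (x) x 66 mm, 85 mm from the next. This point is where the middle of a clamp's main block belongs: 17 mm short of the outline's centre, away from the trough, so that the clamp with its tab to the trough sits centred. Axes as the plate.
- clampA_mid (a point): Loose aluminium clamp, 0.2 to 0.4 kg, lying flat: main block 56 (x) x 44 (y) x 46 mm high, with a low tab 34 mm long, 44 wide, 10 high at its +x end only (tip 62 mm from the block's centre). This point: centre of the main block, 23 mm above the underside; x towards the tab, z up. Two or three of the three like clamps are present.
- clampB_mid (a point): Loose aluminium clamp, 0.2 to 0.4 kg, lying flat: main block 56 (x) x 44 (y) x 46 mm high, with a low tab 34 mm long, 44 wide, 10 high at its +x end only (tip 62 mm from the block's centre). This point: centre of the main block, 23 mm above the underside; x towards the tab, z up. Two or three of the three like clamps are present.
- clampC_mid (a point): Loose aluminium clamp, 0.2 to 0.4 kg, lying flat: main block 56 (x) x 44 (y) x 46 mm high, with a low tab 34 mm long, 44 wide, 10 high at its +x end only (tip 62 mm from the block's centre). This point: centre of the main block, 23 mm above the underside; x towards the tab, z up. Two or three of the three like clamps are present.
- chip0_mid (a point): Loose metal offcut, bar end 38 x 18 x 12 mm, about 30 g, lying on the plate; this point about its centre, 6 mm above its underside. Three to five of the five offcuts are present.
- chip1_mid (a point): Loose metal offcut, angle end 38 x 16 x 15 mm, about 30 g, lying on the plate; this point about its centre, 6 mm above its underside. Three to five of the five offcuts are present.
- chip2_mid (a point): Loose metal offcut, round slug 34 mm across, 12 mm high, about 30 g, lying on the plate; this point about its centre, 6 mm above its underside. Three to five of the five offcuts are present.
- chip3_mid (a point): Loose metal offcut, block end 34 x 22 x 14 mm, about 30 g, lying on the plate; this point about its centre, 6 mm above its underside. Three to five of the five offcuts are present.
- chip4_mid (a point): Loose metal offcut, hooked end 30 x 25 x 12 mm, about 30 g, lying on the plate; this point about its centre, 6 mm above its underside. Three to five of the five offcuts are present.
- collar: Steel collar, 64 mm across, 35 mm high, loose; not part of the job, leave it alone. Origin at its underside.
- can: Plain metal can, 60 mm across, 90 mm high, loose; not part of the job, leave it alone. Origin at its underside.
Mind the look-alikes: they are no part of the job. Leave any yellow look-alike of the part that bears clampB_mid alone.

How it is judged:
On the way, in this order (a step that is already met when the one before it is completed fails the run):
1. all offcuts lie in the trough, before any clamp is on the plate (x of chip0_mid in the frame of plate between 0.098 and 0.2 m and z of each of chip0_mid, chip1_mid, chip2_mid, chip3_mid, chip4_mid in the frame of plate below -0.003 m and y of chip0_mid in the frame of plate between -0.15 and 0.15 m and x of chip1_mid in the frame of plate between 0.098 and 0.2 m and y of chip1_mid in the frame of plate between -0.15 and 0.15 m and x of chip2_mid in the frame of plate between 0.098 and 0.2 m and y of chip2_mid in the frame of plate between -0.15 and 0.15 m and x of chip3_mid in the frame of plate between 0.098 and 0.2 m and y of chip3_mid in the frame of plate between -0.15 and 0.15 m and x of chip4_mid in the frame of plate between 0.098 and 0.2 m and y of chip4_mid in the frame of plate between -0.15 and 0.15 m and height (world z) of each of clampA_mid, clampB_mid, clampC_mid below 0.05 m), for 0.2 s.
2. the scraper stands released on its mat, before any clamp is on the plate (all of step 1 and horizontal distance between scraper_grip and mat_top below 0.03 m and angle between scraper_grip's own z axis and vertical below 0.1 rad and height (world z) of scraper_grip below 0.06 m and angle between the y axis of scraper_grip and the y axis of mat_top, either way round below 0.3 rad and contact force between the fingers and scraper below 0.2 N and linear speed of scraper below 0.02 m/s), for 0.2 s.
At the end, for the whole second after the job is handed in: Offcuts all in the trough; scraper upright, released, within 30 mm of the mat's centre and 17 degrees of its length; every clamp flat and at rest on the plate, its main block's centre within 18 mm of a bay's point, tab towards the trough within 11 degrees (x of chip0_mid in the frame of plate between 0.098 and 0.2 m and z of each of chip0_mid, chip1_mid, chip2_mid, chip3_mid, chip4_mid in the frame of plate below -0.003 m and y of chip0_mid in the frame of plate between -0.15 and 0.15 m and x of chip1_mid in the frame of plate between 0.098 and 0.2 m and y of chip1_mid in the frame of plate between -0.15 and 0.15 m and x of chip2_mid in the frame of plate between 0.098 and 0.2 m and y of chip2_mid in the frame of plate between -0.15 and 0.15 m and x of chip3_mid in the frame of plate between 0.098 and 0.2 m and y of chip3_mid in the frame of plate between -0.15 and 0.15 m and x of chip4_mid in the frame of plate between 0.098 and 0.2 m and y of chip4_mid in the frame of plate between -0.15 and 0.15 m and horizontal distance between scraper_grip and mat_top below 0.03 m and angle between each of scraper_grip, clampA_mid, clampB_mid, clampC_mid's own z axis and vertical below 0.1 rad and height (world z) of scraper_grip below 0.06 m and angle between the y axis of scraper_grip and the y axis of mat_top, either way round below 0.3 rad and contact force between the fingers and scraper below 0.2 N and linear speed of each of scraper, clampA, clampB, clampC below 0.02 m/s and (horizontal distance between clampA_mid and bay0 below 0.018 m or horizontal distance between clampA_mid and bay1 below 0.018 m or horizontal distance between clampA_mid and bay2 below 0.018 m) and angle between the x axis of each of clampA_mid, clampB_mid, clampC_mid and the x axis of plate, either way round below 0.2 rad and x of trough in the frame of clampA_mid above 0.1 m and z of clampA_mid in the frame of plate between 0.015 and 0.029 m and (horizontal distance between clampB_mid and bay0 below 0.018 m or horizontal distance between clampB_mid and bay1 below 0.018 m or horizontal distance between clampB_mid and bay2 below 0.018 m) and x of trough in the frame of clampB_mid above 0.1 m and z of clampB_mid in the frame of plate between 0.015 and 0.029 m and (horizontal distance between clampC_mid and bay0 below 0.018 m or horizontal distance between clampC_mid and bay1 below 0.018 m or horizontal distance between clampC_mid and bay2 below 0.018 m) and x of trough in the frame of clampC_mid above 0.1 m and z of clampC_mid in the frame of plate between 0.015 and 0.029 m); the robot touches nothing.
It fails at once if the fingers touch an offcut (contact force between the fingers and chip0 above 1 N or contact force between the fingers and chip1 above 1 N or contact force between the fingers and chip2 above 1 N or contact force between the fingers and chip3 above 1 N or contact force between the fingers and chip4 above 1 N).
It fails at once if a bystander (collar, can) is moved more than 50 mm (distance of any of collar, can from where it was at the start of the episode above 0.05 m).
Of chip0, chip1, chip2, chip3, chip4 only 3 to 5 are there at a start; the rules pass over those that are not, and their reading is None.
Of clampA, clampB, clampC only 2 to 3 are there at a start; the rules pass over those that are not, and their reading is None.
At some moment in a run one of clampA, clampB, clampC, scraper may be knocked a few centimetres aside while the robot is not near it.
Once in a run the grip may slacken for a moment while it holds something.
It also fails if it takes over 210 s, if anything falls off the work surface, if the arm or the gripper's body presses on something with over 40 N, if the wrist force passes 120 N, or if a joint passes its speed limit or range.

## Robot

A 6-joint arm with a two-finger parallel gripper is mounted at the origin on the work surface. World frame = base frame: x ahead of the robot, y to its left, z up, the work surface at z = 0. Lengths are in m, angles in rad, forces in N, time in s.
With the tool pointing down it reaches from about 0.3 to 0.85 m from the base axis. Payload 4.2 kg.
Tool frame: the origin (TCP) lies on the centre line of the jaws, within the pads' length; the fingertips stand 17 mm ahead of it and the grasp point (between the pads) lies 2 mm behind it (env.tcp_to_tips is the distance from the TCP to the fingertips, in m); z points along the fingers, y is the line along which they close (so a half turn about z gives the same grasp; the last joint's range is limited). The gripper opens to 91 mm and grips with 3 to 60 N. Pads are 32 mm wide; open, the fingers measure 118 mm over their backs; the gripper's body (76 mm by 178 mm) begins 60 mm behind the grasp point.
Start: joints at [-1.183, 0.32, 1.565, -0, 1.257, -0.02], TCP at [0.228, -0.528, 0.231] pointing down, gripper open.
Joint ranges: [-3.11, 3.11], [-0.84, 2.01], [0.21, 2.61], [-1.34, 4.49], [0.05, 2.63], [-2.56, 2.56]. Speed limits (rad/s): [2.57, 2.57, 3.14, 3.14, 3.14, 3.14].

## Interface

Orientations are given as [roll, pitch, yaw] about the fixed x, y, z axes, in that order (R = Rz(yaw) Ry(pitch) Rx(roll)).
In Python, from plant import env gives the robot as it stands. The module is installed in compiled form; this text tells all that it offers.
- The arm moves only by the tool drive_tool, never from a script. Its arguments are lists of equal length, an entry for each row: "turn": the turn, a rotation vector about the tool's x, y, z in rad, a list of three; "offset": the shift along the tool's x, y, z in m, a list of three; "jaw": the closure, from 0 (fully open) to 1 (shut). In form: {"turn": [[rx, ry, rz], ...], "offset": [[dx, dy, dz], ...], "jaw": [jaw, ...]}. A call has 1 to 20 rows; each row shifts and turns the commanded pose from where the row before left it, along the tool's axes as they then stand; what a row does not reach is not made up. A row lasts 1/10 s, in which the tool goes at most 50 mm and 8.59 degrees, less where a joint would pass 70% of its speed; a pose out of reach is approached as far as the arm can. A call is refused whole if a number of a shift passes 0.05 or a number of a turn 0.15, either way. A call with a gripper value outside its range is refused whole. The fingers move at their own pace and stop on an object; "force" is the grip in N (left out, the last holds). Time passes only in rows, so rows that do not move let the fingers close. It gives the time, the measured TCP pose, the force, the opening and the grip force at its end, in the units of the state.
- env.observe(): the state, without advancing time (a new reading comes with each control period).
- env.capture(name): name is "side" or "top"; returns the picture (480x640x3 uint8, red, green, blue); there is no depth.
- env.camera_info(name): a dict with "camera_matrix" (3x3 intrinsics, pixels), "R" (3x3) and "t" (3): a world point X has camera coordinates R X + t. Camera axes: x right, y down, z forward; pixel columns grow to the right and rows downward; lengths in m; the calibration is good to about 2 mm. A picture is of the moment at which its call begins. camera_info takes no time and is no camera call.
- env.finish_job(): hands the job in; it is judged then, once.
The state is a dict: "t": time; "joint_positions": joint angles; "qd": joint speeds; "joint_torque": joint torques, N m; "eef_pos": TCP position; "eef_rot": TCP orientation; "contact_force": force on the tool from outside, world axes, zero at the start; "wrist_torque": the same for the moment, N m; "gripper_width": finger opening in m; "gripper_force": force on a finger pad.
Only numpy, scipy, OpenCV 4.12 (cv2) and the standard library are available. Lean on these libraries where they do the work, as an engineer would, in place of code of your own. Each camera call takes 0.05 s, during which the arm holds its last target. There are 200 camera calls.

## Working session

There is one attempt and no reset: what is moved stays moved. The work goes in short steps, Python scripts to look and compute and a tool call to move; the robot and the scene stay as the last step left them, time stands still between calls to the robot, and variables do not carry over. Pictures are saved under pics/ and viewed, at most 14 in all, crops included, and the job is handed in when it is done.

Besides the shell and the picture viewer there is one more tool, called after "Call:" as a command line: name --argument value ..., lists and objects as JSON in quotes. drive_tool: Moves the arm, as the interface text tells. Its arguments: {"type":"object","properties":{"turn":{"type":"array"},"offset":{"type":"array"},"jaw":{"type":"array"},"force":{"type":"number"}},"required":["turn","offset","jaw"]}

```bash
mkdir -p pics
cat > h.py <<'E'
import numpy as np, cv2
from scipy.spatial.transform import Rotation as Ro
from plant import env
def ray(n,u,v):
    c=env.camera_info(n);K=np.array(c["camera_matrix"]);R=np.array(c["R"]);t=np.array(c["t"])
    return -R.T@t, R.T@np.linalg.solve(K,[u,v,1.])
def atz(n,u,v,z):
    o,d=ray(n,u,v); return o+d*(z-o[2])/d[2]
def proj(n,X):
    c=env.camera_info(n);p=np.array(c["camera_matrix"])@(np.array(c["R"])@np.array(X)+np.array(c["t"]));return p[:2]/p[2]
def tri(p,q):
    (a,d),(b,e)=ray("side",*p),ray("top",*q)
    s=np.linalg.lstsq(np.c_[d,-e],b-a,rcond=None)[0];x,y=a+d*s[0],b+e*s[1]
    return (x+y)/2,np.linalg.norm(x-y)
def snap(n,f,crop=None,k=1):
    im=env.capture(n)
    cv2.imwrite("pics/raw_"+f,im[:,:,::-1])
    if crop: a,b,c,d=crop; im=im[b:d,a:c]
    if k!=1: im=cv2.resize(im,None,fx=k,fy=k,interpolation=cv2.INTER_CUBIC)
    cv2.imwrite("pics/"+f,im[:,:,::-1])
E
python3 - <<'E'
from h import *
snap("top","t0.png");snap("side","s0.png")
for n in("top","side"):
    c=env.camera_info(n);print(n,ray(n,320,240),np.array(c["camera_matrix"])[0,0])
s=env.observe();print(s["t"],s["eef_pos"],s["eef_rot"],s["contact_force"],s["gripper_width"])
E
```

```text
top (array([ 0.34893968, -0.01554077,  1.34882004]), array([ 0.14276343, -0.00969045, -0.98990048])) 594.0145107359043
side (array([-0.07741865,  0.78987433,  0.64393901]), array([ 0.51637335, -0.68900499, -0.50864449])) 447.16205959138773
0.1 [ 0.22787844 -0.52745258  0.23020251] [-3.13998580e+00 -5.21873023e-05  4.07766443e-01] [-0.04127794  1.29868297 -0.30501595] 0.09110665299702184
```

View pics/t0.png

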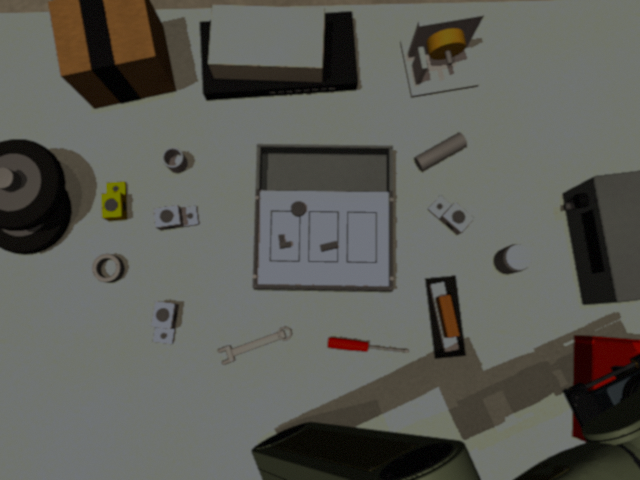

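View pics/s0.png

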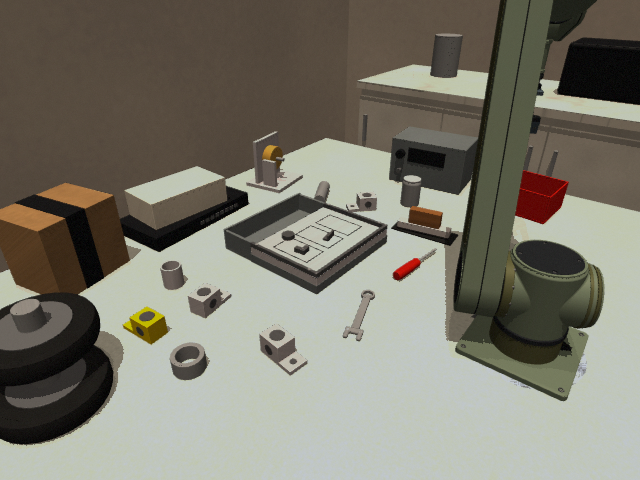

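The top picture shows the plate with the trough beyond it, at about (323,217). Three offcuts lie on it: slug (298,208), hook or angle (285,241) and bar (328,245).

Candidates:
- **Clamps:** grey ones at (168,217), (164,315) and (458,216). The yellow one at (114,203) is the look-alike, which I leave alone.
- **Scraper:** on the dark mat at (447,315). The red screwdriver at (348,344) is not it.
- **Bystanders:** can (515,258), collar (108,267).

I'll check these in close crops.

Run:
```python
import cv2,numpy as np
t=cv2.imread("pics/raw_t0.png");s=cv2.imread("pics/raw_s0.png")
t=cv2.convertScaleAbs(t,alpha=1.3)
f=lambda im,a,b,c,d,k:cv2.resize(im[b:d,a:c],None,fx=k,fy=k,interpolation=cv2.INTER_CUBIC)
cv2.imwrite("pics/c1.png",f(t,240,135,480,315,3.333))   # plate
cv2.imwrite("pics/c2.png",np.hstack([f(t,90,190,215,350,3.1),f(t,410,190,535,370,2.7556)[:496]]))
cv2.imwrite("pics/c3.png",f(s,160,170,460,390,2.6667))
```

```text
(no output)
```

View pics/c1.png

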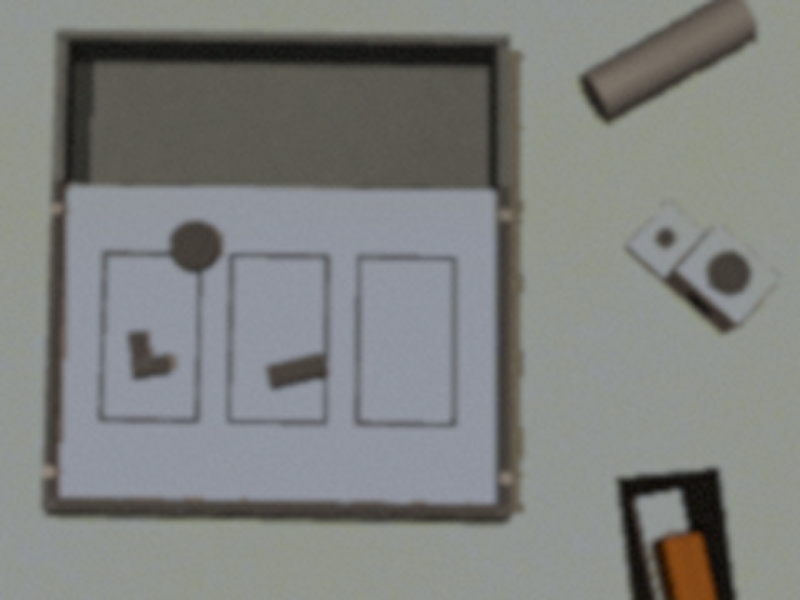

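View pics/c2.png

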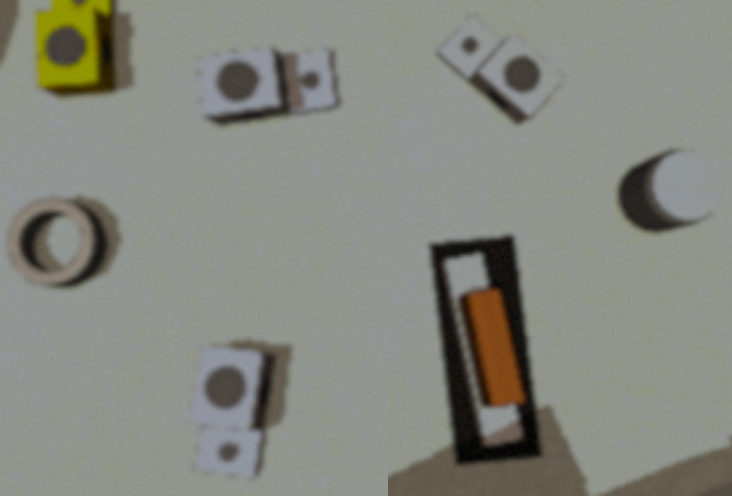

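View pics/c3.png

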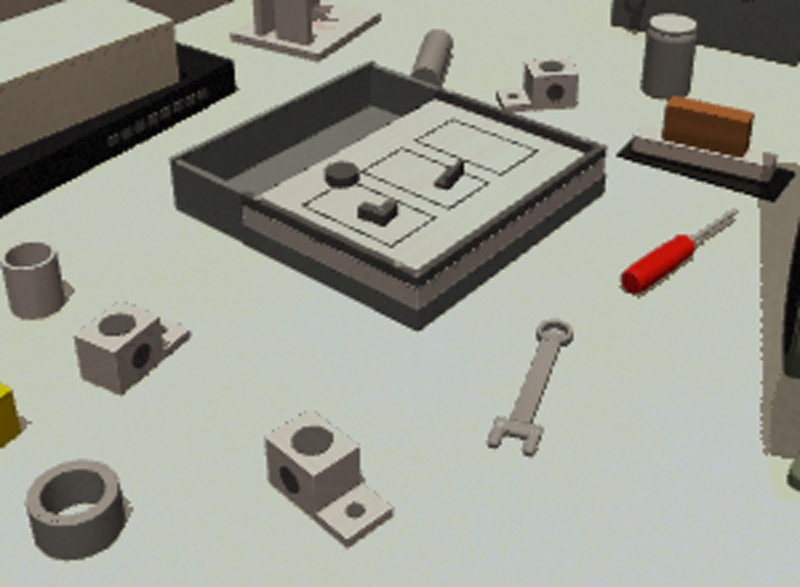

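```bash
cat > m.py <<'E'
from h import *
c1=lambda u,v:(240+u/3.3333,135+v/3.3333)
c2l=lambda u,v:(90+u/3.1,190+v/3.1)
c2r=lambda u,v:(410+(u-388)/2.7556,190+v/2.7556)
c3=lambda u,v:(160+u/2.6667,170+v/2.6667)
if __name__=="__main__":
    print("heights")
    for nm,p,q in [("cl1",(118,323),c2l(237,81)),("cl2",(312,440),c2l(225,387)),("cl3",(550,66),c2r(522,74)),
      ("bayL++",(303,205),c1(103,253)),("bayL-+",(390,247),c1(100,419)),("bayL--",(435,218),c1(198,420)),("bayR+-",(455,119),c1(456,258)),("bayR--",(537,152),c1(455,425)),
      ("grip far",(672,98),c2r(500,288)),("grip near",(752,113),c2r(526,402))]:
        x,e=tri(c3(*p),q);print(nm,x.round(4),round(e,4))
    Z=.045
    A=lambda f,P,z:np.array([atz("top",*f(*p),z) for p in P])
    cs=[]
    for B in ([(103,253),(200,255),(198,420),(100,419)],[(230,255),(328,257),(326,422),(228,422)],[(358,256),(456,258),(455,425),(357,423)]):
        X=A(c1,B,Z);ex=(X[0]+X[1]-X[2]-X[3])/2;ey=(X[0]+X[3]-X[1]-X[2])/2
        cs.append(X.mean(0));print("bay",X.mean(0).round(4),"len",np.linalg.norm(ex),np.linalg.norm(ey),"yaw",np.arctan2(ex[1],ex[0]),np.arctan2(-ey[0],ey[1]))
    print(np.linalg.norm(cs[0]-cs[1]),np.linalg.norm(cs[1]-cs[2]))
    d=cs[0]-cs[2];yw=np.arctan2(-d[0],d[1]);print("yaw",yw)
    E4=A(c1,[(66,186),(496,188),(497,503),(58,500)],Z);print("plate corners",E4.round(4))
    for n,f,h,t in (("cl1",c2l,(237,81),(310,80)),("cl2",c2l,(225,387),(228,452)),("cl3",c2r,(522,74),(470,45))):
        a=atz("top",*f(*h),.046);b=atz("top",*f(*t),.01);print(n,a.round(4),b.round(4),np.linalg.norm((b-a)[:2]),"yaw",np.arctan2(*(b-a)[[1,0]]))
    M=A(c2r,[(431,243),(514,237),(541,454),(457,463)],.004);d=(M[0]+M[1]-M[2]-M[3])/2;print("mat",M.mean(0).round(4),np.linalg.norm(d),np.arctan2(d[1],d[0]))
    G=A(c2r,[(463,296),(500,288),(526,402),(485,408)],.074);d=(G[0]+G[1]-G[2]-G[3])/2;print("grip",G.mean(0).round(4),np.linalg.norm(d),np.arctan2(d[1],d[0]))
    for n,p in (("slug",(196,246)),("hook",(150,358)),("bar",(297,370))):print(n,atz("top",*c1(*p),.055).round(3))
    print("can",proj("top",[0,0,0]))
E
python3 m.py
```

```text
heights
cl1 [0.5975 0.3129 0.0469] 0.0013
cl2 [0.3786 0.3187 0.0459] 0.0013
cl3 [ 0.5832 -0.3369  0.0455] 0.0023
bayL++ [0.6044 0.0795 0.0452] 0.0015
bayL-+ [0.4934 0.0833 0.0435] 0.0001
bayL-- [0.4911 0.0181 0.0433] 0.0005
bayR+- [ 0.5955 -0.1569  0.0444] 0.0023
bayR-- [ 0.4846 -0.1518  0.0427] 0.0003
grip far [ 0.41   -0.3053  0.0679] 0.001
grip near [ 0.323  -0.3195  0.071 ] 0.0032
bay [0.5479 0.049  0.045 ] len 0.1115290150287096 0.06501808760231295 yaw -0.029226071497314796 -0.03727974079968823
bay [ 0.5445 -0.036   0.045 ] len 0.11174818738126072 0.06522584753735289 yaw -0.03512924980589709 -0.03210119184981641
bay [ 0.5417 -0.1214  0.045 ] len 0.11231226668562462 0.06511165874396269 yaw -0.0381398293764895 -0.04230765524092053
0.08511540330415625 0.08544620156117153
yaw -0.03642660950819596
plate corners [[ 0.6515  0.1044  0.045 ]
 [ 0.6436 -0.1848  0.045 ]
 [ 0.4321 -0.1773  0.045 ]
 [ 0.4401  0.1114  0.045 ]]
cl1 [0.5981 0.3136 0.046 ] [0.6046 0.2685 0.01  ] 0.04557562164728761 yaw -1.4289946225793018
cl2 [0.3791 0.3191 0.046 ] [0.3334 0.3255 0.01  ] 0.04617822364284883 yaw 3.0023310266177097
cl3 [ 0.5821 -0.3373  0.046 ] [ 0.614  -0.3045  0.01  ] 0.04573821894694951 yaw 0.8005996211386096
mat [ 0.364  -0.3058  0.004 ] 0.1770499393027466 0.0700081380572797
grip [ 0.3631 -0.2967  0.074 ] 0.08785341753704935 0.1591487219544092
slug [0.606 0.017 0.055]
hook [0.532 0.049 0.055]
bar [ 0.522 -0.048  0.055]
can [312.36726379 488.41711627]
```

```bash
cat >> h.py <<'E'
def go(x,y,z,yaw,step=.03):
    """from the pose now: turn about tool z, then shift in the turned tool axes"""
    s=env.observe();r=s["eef_rot"];R=Ro.from_euler("xyz",r)
    ty=Ro.from_euler("xyz",[np.pi,0,yaw]);rv=(R.inv()*ty).as_rotvec()
    d=ty.inv().apply(np.array([x,y,z])-s["eef_pos"]);n=max(1,int(np.ceil(abs(d).max()/step)));m=max(1,int(np.ceil(abs(rv).max()/.12)))
    print("now",np.round(s["eef_pos"],4),np.round(r,3),"w",round(s["gripper_width"],4),"t",s["t"])
    print("turn total",rv.round(4),"m",m,(rv/m).round(4));print("shift total",d.round(4),"n",n,(d/n).round(4))
E
python3 -c "
from h import *
go(.363,-.297,.13,.155)"
```

```text
now [ 0.2279 -0.5275  0.2302] [-3.14  -0.     0.408] w 0.0911 t 0.1
turn total [-1.600e-03  2.000e-04  2.528e-01] m 3 [-0.0005  0.0001  0.0843]
shift total [ 0.1691 -0.2068  0.1002] n 7 [ 0.0242 -0.0295  0.0143]
```

Call:
drive_tool --turn '[[0, 0, 0.0843], [0, 0, 0.0843], [0, 0, 0.0843], [0, 0, 0], [0, 0, 0], [0, 0, 0], [0, 0, 0], [0, 0, 0], [0, 0, 0], [0, 0, 0], [0, 0, 0], [0, 0, 0]]' --offset '[[0, 0, 0], [0, 0, 0], [0, 0, 0], [0.0242, -0.0295, 0.0143], [0.0242, -0.0295, 0.0143], [0.0242, -0.0295, 0.0143], [0.0242, -0.0295, 0.0143], [0.0242, -0.0295, 0.0143], [0.0242, -0.0295, 0.0143], [0.0242, -0.0295, 0.0143], [0, 0, 0], [0, 0, 0]]' --jaw '[0, 0, 0, 0, 0, 0, 0, 0, 0, 0, 0, 0]' --force 35

```text
t: 1.3
eef_pos: [0.3637, -0.2972, 0.1306]
eef_rot: [-3.141, 0.001, 0.157]
contact_force: [0.2, -0.3, 0.4]
gripper_width: 0.0908
gripper_force: 0.0
```

Run:
```python
from h import *
go(.363,-.297,.057,.155)
snap("side","s1.png",(360,150,540,290),4)
p=proj("side",[.363,-.297,.07]);print(p,(p-[360,150])*4)
```

```text
now [ 0.3637 -0.2972  0.1306] [-3.141e+00  1.000e-03  1.570e-01] w 0.0908 t 1.3
turn total [-0.0003  0.0008  0.0021] m 1 [-0.0003  0.0008  0.0021]
shift total [-0.0006 -0.0003  0.0736] n 3 [-0.0002 -0.0001  0.0245]
[425.94087511 211.62881672] [263.76350043 246.51526687]
```

View pics/s1.png

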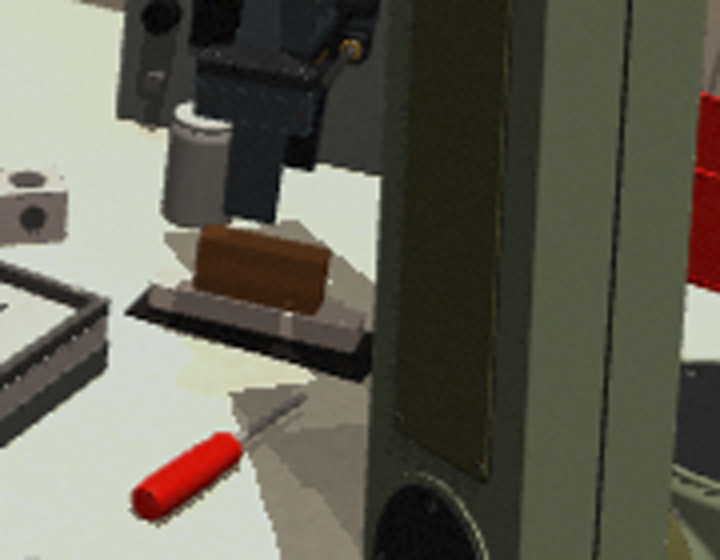

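The grip's top, at about (267,242), matches the predicted (264,246), and the scraper hasn't moved. Descending and gripping.

Call:
drive_tool --turn '[[0, 0, 0], [0, 0, 0], [0, 0, 0], [0, 0, 0], [0, 0, 0], [0, 0, 0], [0, 0, 0], [0, 0, 0], [0, 0, 0], [0, 0, 0], [0, 0, 0], [0, 0, 0], [0, 0, 0], [0, 0, 0], [0, 0, 0], [0, 0, 0], [0, 0, 0], [0, 0, 0], [0, 0, 0]]' --offset '[[0, 0, 0.0245], [0, 0, 0.0245], [0, 0, 0.0245], [0, 0, 0], [0, 0, 0], [0, 0, 0], [0, 0, 0], [0, 0, 0], [0, 0, 0], [0, 0, 0], [0, 0, 0], [0, 0, 0], [0, 0, -0.02], [0, 0, -0.02], [0, 0, -0.03], [0, 0, -0.03], [0, 0, -0.03], [0, 0, 0], [0, 0, 0]]' --jaw '[0, 0, 0, 0.9, 0.9, 0.9, 0.9, 0.9, 0.9, 0.9, 0.9, 0.9, 0.9, 0.9, 0.9, 0.9, 0.9, 0.9, 0.9]' --force 40

```text
t: 3.25
eef_pos: [0.3632, -0.2973, 0.1869]
eef_rot: [-3.141, 0.0, 0.155]
contact_force: [-0.4, -0.2, -2.3]
gripper_width: 0.0259
gripper_force: 40.0
```

Run:
```python
from h import *
P=np.array([.5478,-.0367]);a=-.0364;ex=np.array([np.cos(a),np.sin(a)]);ey=np.array([-ex[1],ex[0]])
w=lambda px,py:P+px*ex+py*ey
print(w(-.075,.033),w(.11,.033))
go(*w(-.075,.033),.187,np.pi/2+a)
```

```text
[ 0.47405062 -0.00099246] [ 0.65892807 -0.00772498]
now [ 0.3632 -0.2973  0.1869] [-3.141  0.     0.155] w 0.0259 t 3.25
turn total [-6.0000e-04  0.0000e+00 -1.3794e+00] m 12 [-0.     0.    -0.115]
shift total [ 3.002e-01  1.000e-01 -1.000e-04] n 11 [ 0.0273  0.0091 -0.    ]
```

Call:
drive_tool --turn '[[0, 0, -0.115], [0, 0, -0.115], [0, 0, -0.115], [0, 0, -0.115], [0, 0, -0.115], [0, 0, -0.115], [0, 0, -0.115], [0, 0, -0.115], [0, 0, -0.115], [0, 0, -0.115], [0, 0, -0.115], [0, 0, -0.115], [0, 0, 0], [0, 0, 0], [0, 0, 0], [0, 0, 0], [0, 0, 0], [0, 0, 0], [0, 0, 0], [0, 0, 0]]' --offset '[[0, 0, 0], [0, 0, 0], [0, 0, 0], [0, 0, 0], [0, 0, 0], [0, 0, 0], [0, 0, 0], [0, 0, 0], [0, 0, 0], [0, 0, 0], [0, 0, 0], [0, 0, 0], [0.04, 0.0133, 0], [0.04, 0.0133, 0], [0.04, 0.0133, 0], [0.04, 0.0133, 0], [0.04, 0.0133, 0], [0.04, 0.0133, 0], [0.04, 0.0133, 0], [0.02, 0.0069, 0]]' --jaw '[0.9, 0.9, 0.9, 0.9, 0.9, 0.9, 0.9, 0.9, 0.9, 0.9, 0.9, 0.9, 0.9, 0.9, 0.9, 0.9, 0.9, 0.9, 0.9, 0.9]'

```text
t: 5.25
eef_pos: [0.4737, 0.0014, 0.185]
eef_rot: [-3.137, -0.001, 1.537]
contact_force: [0.0, -0.1, -2.5]
gripper_width: 0.0258
gripper_force: 40.0
```

Run:
```python
from h import *
go(.474,-.001,.105,1.5344)
snap("side","s2.png",(220,150,420,300),4)
```

```text
now [0.4737 0.0014 0.185 ] [-3.137e+00 -1.000e-03  1.537e+00] w 0.0258 t 5.25
turn total [-0.0042 -0.0008  0.0029] m 1 [-0.0042 -0.0008  0.0029]
shift total [-0.0024  0.0004  0.08  ] n 3 [-0.0008  0.0001  0.0267]
```

View pics/s2.png

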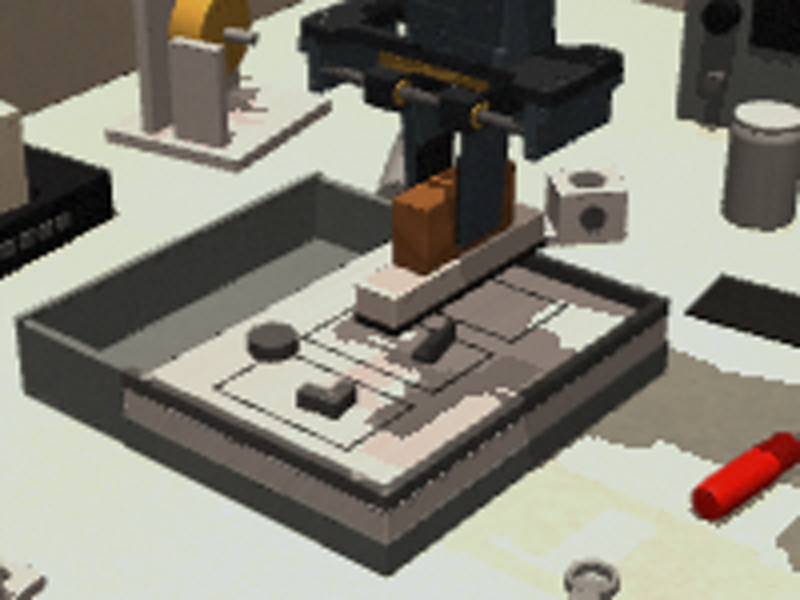

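The scraper is held level and parallel to the bays at (450,270). The offcuts are still at (272,342), (328,392) and (435,340). Lowering and sweeping.

Call:
drive_tool --turn '[[-0.003, 0, 0.003], [0, 0, 0], [0, 0, 0], [0, 0, 0], [0, 0, 0], [0, 0, 0], [0, 0, 0], [0, 0, 0], [0, 0, 0], [0, 0, 0], [0, 0, 0], [0, 0, 0], [0, 0, 0], [0, 0, 0]]' --offset '[[-0.0024, 0, 0.028], [0, 0, 0.028], [0, 0, 0.02], [0, 0, 0.007], [0, 0, 0], [0, 0.01, 0], [0, 0.01, 0], [0, 0.01, 0], [0, 0.01, 0], [0, 0.01, 0], [0, 0.01, 0], [0, 0.01, 0], [0, 0.01, 0], [0, 0, 0]]' --jaw '[0.9, 0.9, 0.9, 0.9, 0.9, 0.9, 0.9, 0.9, 0.9, 0.9, 0.9, 0.9, 0.9, 0.9]'

```text
t: 6.7
eef_pos: [0.5562, -0.0071, 0.1046]
eef_rot: [3.137, 0.0, 1.532]
contact_force: [-0.1, 0.3, -2.4]
gripper_width: 0.0255
gripper_force: 40.0
```

Run:
```python
from h import *
go(.659,-.0077,.102,1.5344)
snap("side","s3.png",(220,150,420,300),3)
```

```text
now [ 0.5562 -0.0071  0.1046] [3.137 0.    1.532] w 0.0255 t 6.7
turn total [ 0.005   0.0001 -0.0026] m 1 [ 0.005   0.0001 -0.0026]
shift total [0.0031 0.1028 0.0026] n 4 [0.0008 0.0257 0.0007]
```

View pics/s3.png

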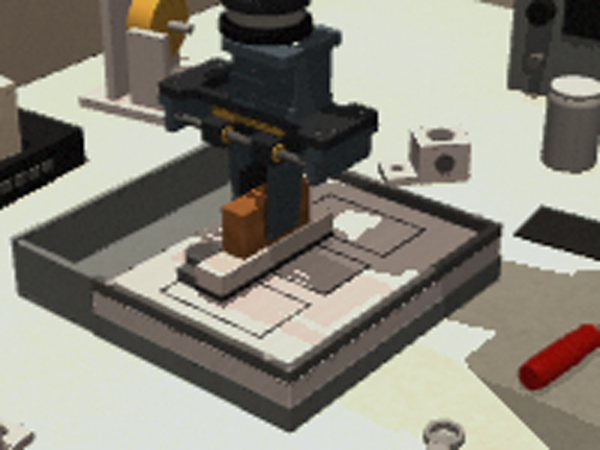

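The foot is pushing the offcuts along (slug at 205,245, hook at 190,275). It rides about 6 mm high, so I lower it by 3 mm and continue over the edge.

Call:
drive_tool --turn '[[0.005, 0, -0.003], [0, 0, 0], [0, 0, 0], [0, 0, 0], [0, 0, 0], [0, 0, 0], [0, 0, 0], [0, 0, 0], [0, 0, 0], [0, 0, 0], [0, 0, 0], [0, 0, 0], [0, 0, 0], [0, 0, 0]]' --offset '[[0.003, 0, 0.003], [0, 0.01, 0], [0, 0.01, 0], [0, 0.01, 0], [0, 0.01, 0], [0, 0.01, 0], [0, 0.01, 0], [0, 0.01, 0], [0, 0.01, 0], [0, 0.01, 0], [0, 0.01, 0], [0, 0.005, 0], [0, 0, 0], [0, 0, 0]]' --jaw '[0.9, 0.9, 0.9, 0.9, 0.9, 0.9, 0.9, 0.9, 0.9, 0.9, 0.9, 0.9, 0.9, 0.9]'

```text
t: 8.15
eef_pos: [0.659, -0.0077, 0.1012]
eef_rot: [-3.139, 0.0, 1.535]
contact_force: [0.6, 0.4, -2.1]
gripper_width: 0.026
gripper_force: 40.0
```

Call:
drive_tool --turn '[[0, 0, 0], [0, 0, 0], [0, 0, 0], [0, 0, 0], [0, 0, 0], [0, 0, 0], [0, 0, 0], [0, 0, 0], [0, 0, 0], [0, 0, 0]]' --offset '[[0, 0, -0.03], [0, 0, -0.03], [0, 0, -0.03], [0, -0.04, 0], [0, -0.04, 0], [0, -0.04, 0], [0, -0.04, 0], [0, -0.04, 0], [0, -0.04, 0], [0, 0, 0]]' --jaw '[0.9, 0.9, 0.9, 0.9, 0.9, 0.9, 0.9, 0.9, 0.9, 0.9]'

```text
t: 9.15
eef_pos: [0.4129, 0.0011, 0.1914]
eef_rot: [-3.134, 0.0, 1.535]
contact_force: [1.4, -0.4, -2.0]
gripper_width: 0.0256
gripper_force: 40.0
```

Run:
```python
from h import *
go(.363,-.302,.187,.08)
a=env.capture("top")[130:370,240:480];b=env.capture("side")[140:300,210:460]
im=np.hstack([cv2.resize(a,(400,400)),cv2.resize(b,(400,256))[:0].reshape(0,400,3) if 0 else np.vstack([cv2.resize(b,(400,256)),np.zeros((144,400,3),np.uint8)])])
cv2.imwrite("pics/x4.png",im[:,:,::-1])
```

```text
now [0.4129 0.0011 0.1914] [-3.134  0.     1.535] w 0.0256 t 9.15
turn total [-0.0064  0.0059  1.4551] m 13 [-0.0005  0.0005  0.1119]
shift total [-0.074   0.2981  0.0044] n 10 [-0.0074  0.0298  0.0004]
```

View pics/x4.png

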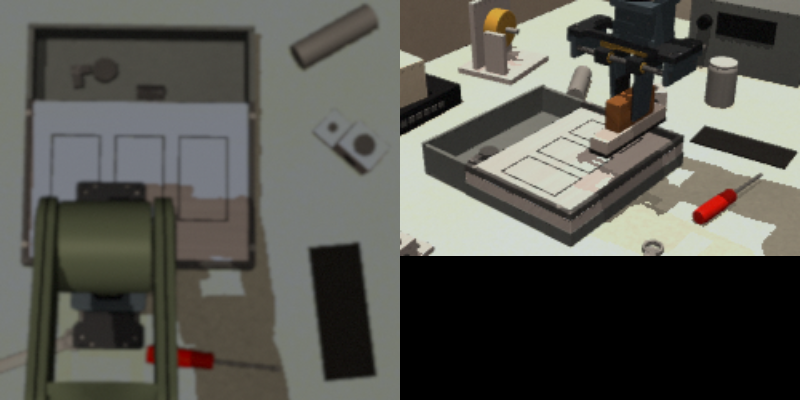

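All three offcuts are in the trough (left panel: 105,70; 80,75; 150,92) and the plate is clear. Returning the scraper to its mat.

Call:
drive_tool --turn '[[-0.006, 0, 0.112], [0, 0, 0.112], [0, 0, 0.112], [0, 0, 0.112], [0, 0, 0.112], [0, 0, 0.112], [0, 0, 0.112], [0, 0, 0.112], [0, 0, 0.112], [0, 0, 0.112], [0, 0, 0.112], [0, 0, 0.112], [0, 0, 0.112], [0, 0, 0], [0, 0, 0], [0, 0, 0], [0, 0, 0], [0, 0, 0], [0, 0, 0], [0, 0, 0]]' --offset '[[0, 0, 0], [0, 0, 0], [0, 0, 0], [0, 0, 0], [0, 0, 0], [0, 0, 0], [0, 0, 0], [0, 0, 0], [0, 0, 0], [0, 0, 0], [0, 0, 0], [0, 0, 0], [0, 0, 0], [-0.012, 0.05, 0], [-0.012, 0.05, 0], [-0.012, 0.05, 0], [-0.012, 0.05, 0], [-0.013, 0.05, 0.003], [-0.013, 0.05, 0], [0, 0, 0]]' --jaw '[0.9, 0.9, 0.9, 0.9, 0.9, 0.9, 0.9, 0.9, 0.9, 0.9, 0.9, 0.9, 0.9, 0.9, 0.9, 0.9, 0.9, 0.9, 0.9, 0.9]'

```text
t: 11.25
eef_pos: [0.3715, -0.3018, 0.189]
eef_rot: [3.136, -0.005, 0.073]
contact_force: [-0.1, 0.9, -3.1]
gripper_width: 0.026
gripper_force: 40.0
```

Run:
```python
from h import *
M=np.array([atz("top",240+u*.6,130+v*.6,.004) for u,v in((310,247),(357,243),(375,376),(324,380))]);d=M[0]+M[1]-M[2]-M[3]
print(M.mean(0).round(4),np.arctan2(d[1],d[0]))
go(.364,-.306,.0575,.07)
```

```text
[ 0.3636 -0.3045  0.004 ] 0.06914012701508618
now [ 0.3715 -0.3018  0.189 ] [ 3.136 -0.005  0.073] w 0.026 t 11.25
turn total [ 0.0054 -0.0053  0.0025] m 1 [ 0.0054 -0.0053  0.0025]
shift total [-0.0077  0.0037  0.1315] n 5 [-0.0015  0.0007  0.0263]
```

Call:
drive_tool --turn '[[0.005, -0.005, 0.002], [0, 0, 0], [0, 0, 0], [0, 0, 0], [0, 0, 0], [0, 0, 0], [0, 0, 0], [0, 0, 0], [0, 0, 0], [0, 0, 0]]' --offset '[[-0.0075, 0.0035, 0], [0, 0, 0.03], [0, 0, 0.03], [0, 0, 0.03], [0, 0, 0.02], [0, 0, 0.01], [0, 0, 0.007], [0, 0, 0.003], [0, 0, 0], [0, 0, 0]]' --jaw '[0.9, 0.9, 0.9, 0.9, 0.9, 0.9, 0.9, 0.9, 0.9, 0.9]'

```text
t: 12.25
eef_pos: [0.3642, -0.299, 0.0597]
eef_rot: [-3.139, -0.0, 0.077]
contact_force: [0.1, -0.5, -2.6]
gripper_width: 0.0257
gripper_force: 40.0
```

Call:
drive_tool --turn '[[0, 0, 0.005], [0, 0, 0], [0, 0, 0], [0, 0, 0], [0, 0, 0]]' --offset '[[0, 0.006, 0.001], [0, 0, 0.001], [0, 0, 0.001], [0, 0, 0], [0, 0, 0]]' --jaw '[0.9, 0.9, 0.9, 0.9, 0.9]'

```text
t: 12.75
eef_pos: [0.3648, -0.3058, 0.0574]
eef_rot: [-3.14, -0.001, 0.072]
contact_force: [-2.4, 0.6, 7.9]
gripper_width: 0.0261
gripper_force: 40.0
```

In contact (8 N upward). Releasing and rising.

Call:
drive_tool --turn '[[0, 0, 0], [0, 0, 0], [0, 0, 0], [0, 0, 0], [0, 0, 0], [0, 0, 0], [0, 0, 0], [0, 0, 0], [0, 0, 0], [0, 0, 0], [0, 0, 0], [0, 0, 0], [0, 0, 0], [0, 0, 0], [0, 0, 0], [0, 0, 0]]' --offset '[[0, 0, 0], [0, 0, 0], [0, 0, 0], [0, 0, 0], [0, 0, 0], [0, 0, 0], [0, 0, 0], [0, 0, 0], [0, 0, -0.02], [0, 0, -0.03], [0, 0, -0.03], [0, 0, -0.03], [0, 0, -0.03], [0, 0, -0.03], [0, 0, 0], [0, 0, 0]]' --jaw '[0.3, 0.3, 0.3, 0.2, 0.2, 0.2, 0.2, 0.2, 0.2, 0.1, 0, 0, 0, 0, 0, 0]'

```text
t: 14.35
eef_pos: [0.3643, -0.3052, 0.226]
eef_rot: [-3.138, 0.001, 0.072]
contact_force: [-0.2, -0.6, -0.4]
gripper_width: 0.0914
gripper_force: 0.0
```

Run:
```python
from h import *
go(.582,-.337,.2,.80)
a=env.capture("top")[170:370,90:540];b=env.capture("side")[140:400,160:500]
im=np.vstack([cv2.resize(a,(800,356),interpolation=2)[:,:],cv2.resize(b[20:145,150:],(800,244)) if 0 else np.zeros((0,800,3),np.uint8)])
cv2.imwrite("pics/x5.png",cv2.convertScaleAbs(im,alpha=1.3)[:,:,::-1]);cv2.imwrite("pics/raw_s5.png",b[:,:,::-1])
```

```text
now [ 0.3643 -0.3052  0.226 ] [-3.138e+00  1.000e-03  7.200e-02] w 0.0914 t 14.35
turn total [-0.0036 -0.0008 -0.7281] m 7 [-5.00e-04 -1.00e-04 -1.04e-01]
shift total [0.1289 0.1783 0.026 ] n 6 [0.0215 0.0297 0.0043]
```

View pics/x5.png

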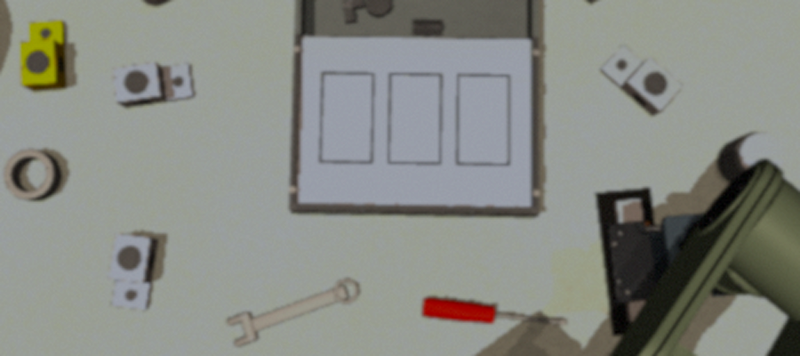

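Plate bare, with the three offcuts still in the trough. The clamps have not moved: (136,81), (129,257) and (655,83) in this crop. The arm hides the scraper. Next is clamp C on the right.

Call:
drive_tool --turn '[[-0.003, 0, -0.104], [0, 0, -0.104], [0, 0, -0.104], [0, 0, -0.104], [0, 0, -0.104], [0, 0, -0.104], [0, 0, -0.104], [0, 0, 0], [0, 0, 0], [0, 0, 0], [0, 0, 0], [0, 0, 0], [0, 0, 0], [0, 0, 0], [0, 0, 0]]' --offset '[[0, 0, 0], [0, 0, 0], [0, 0, 0], [0, 0, 0], [0, 0, 0], [0, 0, 0], [0, 0, 0], [0.0215, 0.03, 0.015], [0.0215, 0.03, 0.015], [0.0215, 0.03, 0.015], [0.0215, 0.03, 0.015], [0.0215, 0.03, 0.015], [0.0215, 0.03, 0.02], [0, 0, 0], [0, 0, 0]]' --jaw '[0, 0, 0, 0, 0, 0, 0, 0, 0, 0, 0, 0, 0, 0, 0]'

```text
t: 15.95
eef_pos: [0.5824, -0.3373, 0.1277]
eef_rot: [-3.135, 0.001, 0.801]
contact_force: [-0.2, -0.3, 1.3]
gripper_width: 0.091
gripper_force: 0.0
```

Run:
```python
from h import *
go(.5825,-.337,.033,.80)
snap("side","s6.png",(320,130,520,280),4)
p=proj("side",[.5825,-.337,.046]);print((p-[320,130])*4)
```

```text
now [ 0.5824 -0.3373  0.1277] [-3.135e+00  1.000e-03  8.010e-01] w 0.091 t 15.95
turn total [-0.0069  0.0015  0.0007] m 1 [-0.0069  0.0015  0.0007]
shift total [ 0.0003 -0.0001  0.0947] n 4 [ 0.0001 -0.      0.0237]
[187.31367083 258.68891322]
```

View pics/s6.png

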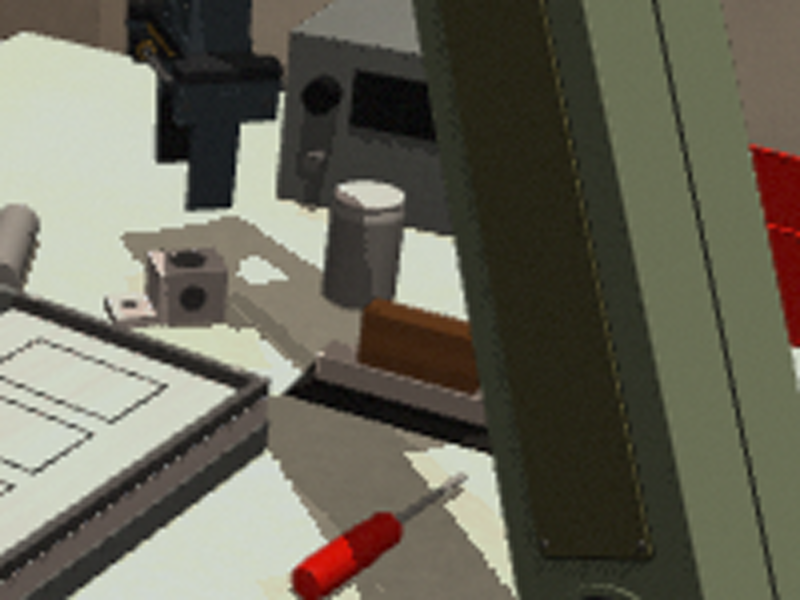

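The clamp's hole at (187,259) matches the prediction, and the scraper stands upright on its mat at (420,350). Grasping.

Call:
drive_tool --turn '[[-0.007, 0, 0], [0, 0, 0], [0, 0, 0], [0, 0, 0], [0, 0, 0], [0, 0, 0], [0, 0, 0], [0, 0, 0], [0, 0, 0], [0, 0, 0], [0, 0, 0], [0, 0, 0], [0, 0, 0], [0, 0, 0], [0, 0, 0], [0, 0, 0], [0, 0, 0], [0, 0, 0], [0, 0, 0]]' --offset '[[0, 0, 0.024], [0, 0, 0.024], [0, 0, 0.024], [0, 0, 0.023], [0, 0, 0], [0, 0, 0], [0, 0, 0], [0, 0, 0], [0, 0, 0], [0, 0, 0], [0, 0, 0], [0, 0, 0], [0, 0, -0.02], [0, 0, -0.03], [0, 0, -0.03], [0, 0, -0.03], [0, 0, -0.03], [0, 0, 0], [0, 0, 0]]' --jaw '[0, 0, 0, 0, 0.9, 0.9, 0.9, 0.9, 0.9, 0.9, 0.9, 0.9, 0.9, 0.9, 0.9, 0.9, 0.9, 0.9, 0.9]' --force 45

```text
t: 17.9
eef_pos: [0.5827, -0.3377, 0.1749]
eef_rot: [3.136, 0.0, 0.8]
contact_force: [-0.9, 0.3, -2.3]
gripper_width: 0.0436
gripper_force: 44.9
```

Run:
```python
from h import *
a=-.0364
for c in((.5479,.049),(.5445,-.036),(.5417,-.1214)):print(c[0]-.017*np.cos(a),c[1]-.017*np.sin(a))
go(.5247,-.1208,.17,a)
```

```text
0.5309112609165624 0.04961866336151101
0.5275112609165623 -0.03538133663848899
0.5247112609165623 -0.12078133663848899
now [ 0.5827 -0.3377  0.1749] [3.136 0.    0.8  ] w 0.0436 t 17.9
turn total [ 0.005  -0.0021  0.8364] m 7 [ 0.0007 -0.0003  0.1195]
shift total [-0.0659 -0.2146  0.0049] n 8 [-0.0082 -0.0268  0.0006]
```

Call:
drive_tool --turn '[[0.005, -0.002, 0.1195], [0, 0, 0.1195], [0, 0, 0.1195], [0, 0, 0.1195], [0, 0, 0.1195], [0, 0, 0.1195], [0, 0, 0.1195], [0, 0, 0], [0, 0, 0], [0, 0, 0], [0, 0, 0], [0, 0, 0], [0, 0, 0], [0, 0, 0], [0, 0, 0], [0, 0, 0], [0, 0, 0]]' --offset '[[0, 0, 0], [0, 0, 0], [0, 0, 0], [0, 0, 0], [0, 0, 0], [0, 0, 0], [0, 0, 0], [-0.0082, -0.0268, 0], [-0.0082, -0.0268, 0], [-0.0082, -0.0268, 0], [-0.0082, -0.0268, 0], [-0.0082, -0.0268, 0], [-0.0082, -0.0268, 0], [-0.0082, -0.0268, 0], [-0.0082, -0.0268, 0], [0, 0, 0], [0, 0, 0]]' --jaw '[0.9, 0.9, 0.9, 0.9, 0.9, 0.9, 0.9, 0.9, 0.9, 0.9, 0.9, 0.9, 0.9, 0.9, 0.9, 0.9, 0.9]'

```text
t: 19.6
eef_pos: [0.5244, -0.1207, 0.1736]
eef_rot: [3.14, 0.004, -0.035]
contact_force: [0.1, 0.1, -1.4]
gripper_width: 0.044
gripper_force: 44.9
```

Run:
```python
from h import *
go(.5247,-.1208,.080,-.0364)
```

```text
now [ 0.5244 -0.1207  0.1736] [ 3.14   0.004 -0.035] w 0.044 t 19.6
turn total [0.0013 0.0038 0.0011] m 1 [0.0013 0.0038 0.0011]
shift total [0.0003 0.0001 0.0936] n 4 [0.0001 0.     0.0234]
```

Call:
drive_tool --turn '[[0, 0.004, 0], [0, 0, 0], [0, 0, 0], [0, 0, 0], [0, 0, 0], [0, 0, 0], [0, 0, 0], [0, 0, 0]]' --offset '[[0, 0, 0.025], [0, 0, 0.025], [0, 0, 0.025], [0, 0, 0.014], [0, 0, 0.003], [0, 0, 0], [0, 0, 0], [0, 0, 0]]' --jaw '[0.9, 0.9, 0.9, 0.9, 0.9, 0.9, 0.9, 0.9]'

```text
t: 20.4
eef_pos: [0.526, -0.1217, 0.084]
eef_rot: [3.14, -0.005, -0.037]
contact_force: [0.3, 0.9, -1.8]
gripper_width: 0.044
gripper_force: 45.0
```

Call:
drive_tool --turn '[[0, -0.005, 0], [0, 0, 0], [0, 0, 0], [0, 0, 0], [0, 0, 0]]' --offset '[[0, 0, 0.002], [0, 0, 0.0015], [0, 0, 0.0015], [0, 0, 0], [0, 0, 0]]' --jaw '[0.9, 0.9, 0.9, 0.9, 0.9]'

```text
t: 20.9
eef_pos: [0.526, -0.1214, 0.0811]
eef_rot: [3.139, -0.0, -0.036]
contact_force: [-3.7, 0.0, 14.7]
gripper_width: 0.0436
gripper_force: 45.0
```

Resting on the plate. Releasing to about 60 mm, then rising straight up.

Call:
drive_tool --turn '[[0, 0, 0], [0, 0, 0], [0, 0, 0], [0, 0, 0], [0, 0, 0], [0, 0, 0], [0, 0, 0], [0, 0, 0], [0, 0, 0], [0, 0, 0], [0, 0, 0], [0, 0, 0], [0, 0, 0]]' --offset '[[0, 0, 0], [0, 0, 0], [0, 0, 0], [0, 0, 0], [0, 0, 0], [0, 0, 0], [0, 0, -0.02], [0, 0, -0.03], [0, 0, -0.03], [0, 0, -0.03], [0, 0, -0.02], [0, 0, 0], [0, 0, 0]]' --jaw '[0.3, 0.3, 0.3, 0.3, 0.3, 0.3, 0.3, 0.3, 0, 0, 0, 0, 0]'

```text
t: 22.2
eef_pos: [0.5254, -0.121, 0.2079]
eef_rot: [3.14, 0.002, -0.037]
contact_force: [-0.3, 0.5, -0.9]
gripper_width: 0.0915
gripper_force: 0.0
```

Run:
```python
from h import *
go(.379,.319,.2,3.0)
go(.379,.319,.2,3.0-2*np.pi)
```

```text
now [ 0.5254 -0.121   0.2079] [ 3.14e+00  2.00e-03 -3.70e-02] w 0.0915 t 22.2
turn total [-3.2000e-03  2.2000e-03 -3.0366e+00] m 26 [-1.000e-04  1.000e-04 -1.168e-01]
shift total [0.207  0.4149 0.0079] n 14 [0.0148 0.0296 0.0006]
now [ 0.5254 -0.121   0.2079] [ 3.14e+00  2.00e-03 -3.70e-02] w 0.0915 t 22.2
turn total [-3.2000e-03  2.2000e-03 -3.0366e+00] m 26 [-1.000e-04  1.000e-04 -1.168e-01]
shift total [0.207  0.4149 0.0079] n 14 [0.0148 0.0296 0.0006]
```

Call:
drive_tool --turn '[[0, 0, -0.14], [0, 0, -0.14], [0, 0, -0.14], [0, 0, -0.14], [0, 0, -0.14], [0, 0, -0.14], [0, 0, -0.14], [0, 0, -0.14], [0, 0, -0.14], [0, 0, -0.14], [0, 0, -0.14], [0, 0, -0.14], [0, 0, -0.14], [0, 0, -0.14], [0, 0, -0.14], [0, 0, -0.14], [0, 0, -0.14], [0, 0, -0.14], [0, 0, -0.14], [0, 0, -0.14]]' --offset '[[0, 0, 0], [0, 0, 0], [0, 0, 0], [0, 0, 0], [0, 0, 0], [0, 0, 0], [0, 0, 0], [0, 0, 0], [0, 0, 0], [0, 0, 0], [0, 0, 0], [0, 0, 0], [0, 0, 0], [0, 0, 0], [0, 0, 0], [0, 0, 0], [0, 0, 0], [0, 0, 0], [0, 0, 0], [0, 0, 0]]' --jaw '[0, 0, 0, 0, 0, 0, 0, 0, 0, 0, 0, 0, 0, 0, 0, 0, 0, 0, 0, 0]'

```text
t: 24.2
eef_pos: [0.5247, -0.1209, 0.2062]
eef_rot: [-3.139, -0.005, 2.769]
contact_force: [-0.1, 0.1, -0.7]
gripper_width: 0.0912
gripper_force: 0.0
```

Run:
```python
from h import *
go(.379,.319,.2,3.0,.04);print(env.observe()["joint_positions"])
```

```text
now [ 0.5247 -0.1209  0.2062] [-3.139 -0.005  2.769] w 0.0912 t 24.2
turn total [-0.0019 -0.0055 -0.2309] m 2 [-0.0009 -0.0027 -0.1154]
shift total [0.2063 0.4149 0.0062] n 11 [0.0188 0.0377 0.0006]
[-0.24671715  0.28237341  1.68371444 -0.00196167  1.18096553 -1.44429745]
```

Call:
drive_tool --turn '[[0, -0.005, -0.1155], [0, 0, -0.1155], [0, 0, 0], [0, 0, 0], [0, 0, 0], [0, 0, 0], [0, 0, 0], [0, 0, 0], [0, 0, 0], [0, 0, 0], [0, 0, 0], [0, 0, 0], [0, 0, 0], [0, 0, 0], [0, 0, 0]]' --offset '[[0, 0, 0], [0, 0, 0], [0.0188, 0.0377, 0], [0.0188, 0.0377, 0], [0.0188, 0.0377, 0], [0.0188, 0.0377, 0], [0.0188, 0.0377, 0], [0.0188, 0.0377, 0], [0.0188, 0.0377, 0], [0.0188, 0.0377, 0], [0.0188, 0.0377, 0.02], [0.0188, 0.0377, 0.02], [0.0188, 0.0377, 0.02], [0, 0, 0], [0, 0, 0]]' --jaw '[0, 0, 0, 0, 0, 0, 0, 0, 0, 0, 0, 0, 0, 0, 0]'

```text
t: 25.7
eef_pos: [0.3808, 0.3189, 0.1447]
eef_rot: [-3.135, 0.001, 2.997]
contact_force: [-0.0, -0.2, 0.3]
gripper_width: 0.0911
gripper_force: 0.0
```

Run:
```python
from h import *
go(.379,.319,.033,3.0)
snap("side","s7.png",(180,150,480,330),2.6667)
for X in ([.379,.319,.046],[.598,.3135,.046],[.5247,-.1208,.091]):
  p=proj("side",X);print((p-[180,150])*2.6667)
```

```text
now [0.3808 0.3189 0.1447] [-3.135e+00  1.000e-03  2.997e+00] w 0.0911 t 25.7
turn total [-0.0062  0.0006 -0.0032] m 1 [-0.0062  0.0006 -0.0032]
shift total [ 0.0018 -0.0002  0.1117] n 4 [ 0.0005 -0.      0.0279]
[257.12043756 493.08587176]
[ 63.04585135 377.20081857]
[436.79966578 163.96174671]
```

View pics/s7.png

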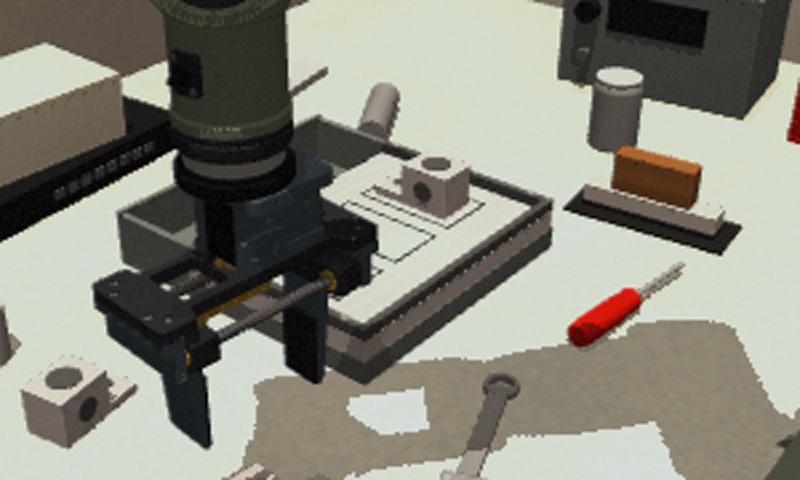

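Clamp C sits in its bay, the scraper stands on its mat, and clamp B's top corner at (253,468) is where it was. Grasping clamp B.

Call:
drive_tool --turn '[[-0.006, 0, -0.003], [0, 0, 0], [0, 0, 0], [0, 0, 0], [0, 0, 0], [0, 0, 0], [0, 0, 0], [0, 0, 0], [0, 0, 0], [0, 0, 0], [0, 0, 0], [0, 0, 0], [0, 0, 0], [0, 0, 0], [0, 0, 0], [0, 0, 0], [0, 0, 0], [0, 0, 0], [0, 0, 0], [0, 0, 0]]' --offset '[[0.0018, 0, 0.028], [0, 0, 0.028], [0, 0, 0.028], [0, 0, 0.02], [0, 0, 0.008], [0, 0, 0], [0, 0, 0], [0, 0, 0], [0, 0, 0], [0, 0, 0], [0, 0, 0], [0, 0, 0], [0, 0, 0], [0, 0, -0.02], [0, 0, -0.03], [0, 0, -0.03], [0, 0, -0.03], [0, 0, -0.03], [0, 0, -0.01], [0, 0, 0]]' --jaw '[0, 0, 0, 0, 0, 0.9, 0.9, 0.9, 0.9, 0.9, 0.9, 0.9, 0.9, 0.9, 0.9, 0.9, 0.9, 0.9, 0.9, 0.9]'

```text
t: 27.75
eef_pos: [0.3805, 0.3196, 0.1852]
eef_rot: [3.136, 0.005, 2.997]
contact_force: [-0.4, -0.1, -3.2]
gripper_width: 0.044
gripper_force: 45.0
```

Call:
drive_tool --turn '[[0, 0, 0.14], [0, 0, 0.14], [0, 0, 0.14], [0, 0, 0.14], [0, 0, 0.14], [0, 0, 0.14], [0, 0, 0.14], [0, 0, 0.14], [0, 0, 0.14], [0, 0, 0.14], [0, 0, 0.14], [0, 0, 0.14], [0, 0, 0.14], [0, 0, 0.14], [0, 0, 0.14], [0, 0, 0.14], [0, 0, 0.14], [0, 0, 0.14], [0, 0, 0.14], [0, 0, 0]]' --offset '[[0, 0, 0], [0, 0, 0], [0, 0, 0], [0, 0, 0], [0, 0, 0], [0, 0, 0], [0, 0, 0], [0, 0, 0], [0, 0, 0], [0, 0, 0], [0, 0, 0], [0, 0, 0], [0, 0, 0], [0, 0, 0], [0, 0, 0], [0, 0, 0], [0, 0, 0], [0, 0, 0], [0, 0, 0], [0, 0, 0]]' --jaw '[0.9, 0.9, 0.9, 0.9, 0.9, 0.9, 0.9, 0.9, 0.9, 0.9, 0.9, 0.9, 0.9, 0.9, 0.9, 0.9, 0.9, 0.9, 0.9, 0.9]'

```text
t: 29.75
eef_pos: [0.3791, 0.3185, 0.1822]
eef_rot: [-3.142, -0.0, 0.338]
contact_force: [-0.8, -0.1, -2.5]
gripper_width: 0.0439
gripper_force: 45.0
```

Run:
```python
from h import *
go(.5275,-.0354,.18,-.0364,.04);print(env.observe()["joint_positions"])
```

```text
now [0.3791 0.3185 0.1822] [-3.142 -0.     0.338] w 0.0439 t 29.75
turn total [-1.000e-04 -1.000e-04  3.741e-01] m 4 [-0.     -0.      0.0935]
shift total [0.1612 0.3482 0.0022] n 9 [0.0179 0.0387 0.0002]
[6.75436785e-01 2.33378997e-01 1.81813857e+00 1.71722671e-05
 1.08992223e+00 1.90853275e+00]
```

Call:
drive_tool --turn '[[0, 0, 0.0935], [0, 0, 0.0935], [0, 0, 0.0935], [0, 0, 0.0935], [0, 0, 0], [0, 0, 0], [0, 0, 0], [0, 0, 0], [0, 0, 0], [0, 0, 0], [0, 0, 0], [0, 0, 0], [0, 0, 0], [0, 0, 0], [0, 0, 0]]' --offset '[[0, 0, 0], [0, 0, 0], [0, 0, 0], [0, 0, 0], [0.018, 0.0387, 0], [0.018, 0.0387, 0], [0.018, 0.0387, 0], [0.018, 0.0387, 0], [0.018, 0.0387, 0], [0.018, 0.0387, 0], [0.018, 0.0387, 0], [0.018, 0.0387, 0], [0.018, 0.0387, 0], [0, 0, 0], [0, 0, 0]]' --jaw '[0.9, 0.9, 0.9, 0.9, 0.9, 0.9, 0.9, 0.9, 0.9, 0.9, 0.9, 0.9, 0.9, 0.9, 0.9]'

```text
t: 31.25
eef_pos: [0.5285, -0.0353, 0.1825]
eef_rot: [-3.138, -0.0, -0.037]
contact_force: [0.3, 0.7, -2.9]
gripper_width: 0.0436
gripper_force: 45.0
```

Run:
```python
from h import *
go(.5275,-.0354,.082,-.0364)
```

```text
now [ 0.5285 -0.0353  0.1825] [-3.138 -0.    -0.037] w 0.0436 t 31.25
turn total [-0.0039 -0.0002 -0.0002] m 1 [-0.0039 -0.0002 -0.0002]
shift total [-1.000e-03  1.000e-04  1.005e-01] n 4 [-0.0003  0.      0.0251]
```

Call:
drive_tool --turn '[[-0.004, 0, 0], [0, 0, 0], [0, 0, 0], [0, 0, 0], [0, 0, 0], [0, 0, 0], [0, 0, 0], [0, 0, 0]]' --offset '[[-0.001, 0, 0.025], [0, 0, 0.025], [0, 0, 0.025], [0, 0, 0.015], [0, 0, 0.006], [0, 0, 0.001], [0, 0, 0], [0, 0, 0]]' --jaw '[0.9, 0.9, 0.9, 0.9, 0.9, 0.9, 0.9, 0.9]'

```text
t: 32.05
eef_pos: [0.5293, -0.0345, 0.088]
eef_rot: [3.141, -0.006, -0.036]
contact_force: [0.2, 0.1, -2.2]
gripper_width: 0.0435
gripper_force: 45.0
```

Call:
drive_tool --turn '[[0, -0.006, 0], [0, 0, 0], [0, 0, 0], [0, 0, 0], [0, 0, 0]]' --offset '[[-0.001, 0, 0.003], [0, 0, 0.002], [0, 0, 0.0015], [0, 0, 0], [0, 0, 0]]' --jaw '[0.9, 0.9, 0.9, 0.9, 0.9]'

```text
t: 32.55
eef_pos: [0.5277, -0.0347, 0.0806]
eef_rot: [3.141, 0.002, -0.037]
contact_force: [0.3, -0.5, -2.6]
gripper_width: 0.0438
gripper_force: 45.0
```

Call:
drive_tool --turn '[[0, 0, 0], [0, 0, 0], [0, 0, 0], [0, 0, 0]]' --offset '[[0, 0, 0.001], [0, 0, 0.001], [0, 0, 0], [0, 0, 0]]' --jaw '[0.9, 0.9, 0.9, 0.9]'

```text
t: 32.95
eef_pos: [0.5279, -0.0347, 0.0799]
eef_rot: [3.141, 0.001, -0.037]
contact_force: [-3.2, 0.3, 6.5]
gripper_width: 0.0436
gripper_force: 45.0
```

Call:
drive_tool --turn '[[0, 0, 0], [0, 0, 0], [0, 0, 0], [0, 0, 0], [0, 0, 0], [0, 0, 0], [0, 0, 0], [0, 0, 0], [0, 0, 0], [0, 0, 0], [0, 0, 0], [0, 0, 0], [0, 0, 0]]' --offset '[[0, 0, 0], [0, 0, 0], [0, 0, 0], [0, 0, 0], [0, 0, 0], [0, 0, 0], [0, 0, -0.02], [0, 0, -0.03], [0, 0, -0.03], [0, 0, -0.03], [0, 0, -0.02], [0, 0, 0], [0, 0, 0]]' --jaw '[0.3, 0.3, 0.3, 0.3, 0.3, 0.3, 0.3, 0.3, 0, 0, 0, 0, 0]'

```text
t: 34.25
eef_pos: [0.5277, -0.0346, 0.2082]
eef_rot: [3.141, 0.003, -0.037]
contact_force: [-0.7, -0.3, -1.0]
gripper_width: 0.0911
gripper_force: 0.0
```

Call:
drive_tool --turn '[[0, 0, -0.135], [0, 0, -0.135], [0, 0, -0.135], [0, 0, -0.135], [0, 0, -0.135], [0, 0, -0.135], [0, 0, -0.135], [0, 0, -0.135], [0, 0, -0.135], [0, 0, -0.135], [0, 0, -0.135], [0, 0, -0.135], [0, 0, -0.13], [0, 0, 0]]' --offset '[[0, 0, 0], [0, 0, 0], [0, 0, 0], [0, 0, 0], [0, 0, 0], [0, 0, 0], [0, 0, 0], [0, 0, 0], [0, 0, 0], [0, 0, 0], [0, 0, 0], [0, 0, 0], [0, 0, 0], [0, 0, 0]]' --jaw '[0, 0, 0, 0, 0, 0, 0, 0, 0, 0, 0, 0, 0, 0]'

```text
t: 35.65
eef_pos: [0.527, -0.0345, 0.2067]
eef_rot: [-3.136, -0.0, 1.713]
contact_force: [-0.3, 0.4, -0.7]
gripper_width: 0.0911
gripper_force: 0.0
```

Run:
```python
from h import *
go(.598,.3133,.14,1.712,.035)
snap("side","s8.png")
a=cv2.imread("pics/raw_s8.png");b=cv2.imread("pics/raw_s0.png")
x=cv2.matchTemplate(a[250:350,150:270],b[280:316,184:232],cv2.TM_CCOEFF_NORMED);print(cv2.minMaxLoc(x)[1::2],"expect (34,30)")
```

```text
now [ 0.527  -0.0345  0.2067] [-3.136 -0.     1.713] w 0.0911 t 35.65
turn total [-0.0061 -0.0003  0.0011] m 1 [-0.0061 -0.0003  0.0011]
shift total [0.3344 0.1192 0.0667] n 10 [0.0334 0.0119 0.0067]
(0.9997370839118958, (34, 30)) expect (34,30)
```

Call:
drive_tool --turn '[[-0.006, 0, 0], [0, 0, 0], [0, 0, 0], [0, 0, 0], [0, 0, 0], [0, 0, 0], [0, 0, 0], [0, 0, 0], [0, 0, 0], [0, 0, 0], [0, 0, 0], [0, 0, 0]]' --offset '[[0.0334, 0.0119, 0], [0.0334, 0.0119, 0], [0.0334, 0.0119, 0], [0.0334, 0.0119, 0], [0.0334, 0.0119, 0], [0.0334, 0.0119, 0], [0.0334, 0.0119, 0.01], [0.0334, 0.0119, 0.02], [0.0334, 0.0119, 0.02], [0.0334, 0.0119, 0.016], [0, 0, 0], [0, 0, 0]]' --jaw '[0, 0, 0, 0, 0, 0, 0, 0, 0, 0, 0, 0]'

```text
t: 36.9
eef_pos: [0.5978, 0.3131, 0.1411]
eef_rot: [3.141, 0.002, 1.713]
contact_force: [-0.6, -0.5, 0.2]
gripper_width: 0.0908
gripper_force: 0.0
```

Run:
```python
from h import *
go(.598,.3133,.034,1.712)
snap("side","s8b.png")
a=cv2.imread("pics/raw_s8b.png")[250:390,150:310];cv2.imwrite("pics/s9.png",cv2.resize(a,None,fx=4,fy=4))
print(tri((160+2/2.6667+35/2.6667,170+255/2.6667),(175,153)))
```

```text
now [0.5978 0.3131 0.1411] [3.141e+00 2.000e-03 1.713e+00] w 0.0908 t 36.9
turn total [0.0007 0.0019 0.0011] m 1 [0.0007 0.0019 0.0011]
shift total [0.0002 0.0002 0.1071] n 4 [0.     0.0001 0.0268]
(array([0.73907422, 0.29207412, 0.04650351]), np.float64(0.010588035460013528))
```

View pics/s9.png

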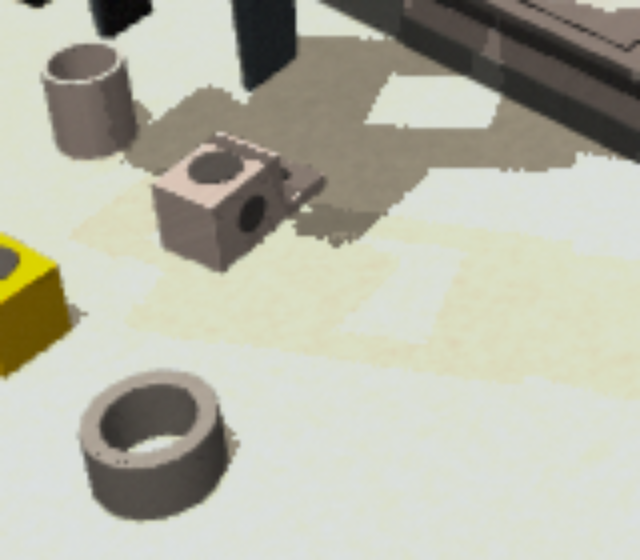

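The clamp at (215,200) is undisturbed and straddled by the fingers. The cup (90,100) and collar (155,440) are clear of the jaws. Grasping.

Call:
drive_tool --turn '[[0, 0.002, 0], [0, 0, 0], [0, 0, 0], [0, 0, 0], [0, 0, 0], [0, 0, 0], [0, 0, 0], [0, 0, 0], [0, 0, 0], [0, 0, 0], [0, 0, 0], [0, 0, 0], [0, 0, 0], [0, 0, 0], [0, 0, 0], [0, 0, 0], [0, 0, 0], [0, 0, 0], [0, 0, 0], [0, 0, 0]]' --offset '[[0, 0, 0.028], [0, 0, 0.028], [0, 0, 0.028], [0, 0, 0.015], [0, 0, 0.008], [0, 0, 0], [0, 0, 0], [0, 0, 0], [0, 0, 0], [0, 0, 0], [0, 0, 0], [0, 0, 0], [0, 0, 0], [0, 0, -0.02], [0, 0, -0.03], [0, 0, -0.03], [0, 0, -0.03], [0, 0, -0.03], [0, 0, -0.01], [0, 0, 0]]' --jaw '[0, 0, 0, 0, 0, 0.9, 0.9, 0.9, 0.9, 0.9, 0.9, 0.9, 0.9, 0.9, 0.9, 0.9, 0.9, 0.9, 0.9, 0.9]'

```text
t: 38.95
eef_pos: [0.599, 0.313, 0.1867]
eef_rot: [3.135, -0.002, 1.713]
contact_force: [-0.2, -0.3, -3.4]
gripper_width: 0.0438
gripper_force: 45.0
```

Call:
drive_tool --turn '[[0, 0, -0.139], [0, 0, -0.139], [0, 0, -0.139], [0, 0, -0.139], [0, 0, -0.139], [0, 0, -0.139], [0, 0, -0.139], [0, 0, -0.139], [0, 0, -0.139], [0, 0, -0.139], [0, 0, 0]]' --offset '[[0, 0, 0], [0, 0, 0], [0, 0, 0], [0, 0, 0], [0, 0, 0], [0, 0, 0], [0, 0, 0], [0, 0, 0], [0, 0, 0], [0, 0, 0], [0, 0, 0]]' --jaw '[0.9, 0.9, 0.9, 0.9, 0.9, 0.9, 0.9, 0.9, 0.9, 0.9, 0.9]'

```text
t: 40.05
eef_pos: [0.5974, 0.3122, 0.1828]
eef_rot: [-3.141, -0.001, 3.103]
contact_force: [0.2, -0.0, -3.0]
gripper_width: 0.0438
gripper_force: 45.0
```

Run:
```python
from h import *
go(.531,.0496,.18,np.pi-.0364,.035)
```

```text
now [0.5974 0.3122 0.1828] [-3.141e+00 -1.000e-03  3.103e+00] w 0.0438 t 40.05
turn total [-0.0003 -0.0009 -0.0021] m 1 [-0.0003 -0.0009 -0.0021]
shift total [ 0.0568 -0.2649  0.0028] n 8 [ 0.0071 -0.0331  0.0004]
```

Call:
drive_tool --turn '[[0, 0, -0.002], [0, 0, 0], [0, 0, 0], [0, 0, 0], [0, 0, 0], [0, 0, 0], [0, 0, 0], [0, 0, 0], [0, 0, 0], [0, 0, 0]]' --offset '[[0.0071, -0.0331, 0], [0.0071, -0.0331, 0], [0.0071, -0.0331, 0], [0.0071, -0.0331, 0], [0.0071, -0.0331, 0], [0.0071, -0.0331, 0], [0.0071, -0.0331, 0], [0.0071, -0.0331, 0], [0, 0, 0], [0, 0, 0]]' --jaw '[0.9, 0.9, 0.9, 0.9, 0.9, 0.9, 0.9, 0.9, 0.9, 0.9]'

```text
t: 41.05
eef_pos: [0.5315, 0.0498, 0.1841]
eef_rot: [3.139, 0.002, 3.102]
contact_force: [0.0, 0.2, -1.7]
gripper_width: 0.044
gripper_force: 45.0
```

Call:
drive_tool --turn '[[0, 0, 0], [0, 0, 0], [0, 0, 0], [0, 0, 0], [0, 0, 0], [0, 0, 0], [0, 0, 0]]' --offset '[[0, 0, 0.025], [0, 0, 0.025], [0, 0, 0.025], [0, 0, 0.015], [0, 0, 0.004], [0, 0, 0], [0, 0, 0]]' --jaw '[0.9, 0.9, 0.9, 0.9, 0.9, 0.9, 0.9]'

```text
t: 41.75
eef_pos: [0.5331, 0.051, 0.0917]
eef_rot: [3.139, 0.005, 3.106]
contact_force: [-0.2, 0.1, -3.0]
gripper_width: 0.0433
gripper_force: 45.0
```

Run:
```python
from h import *
go(.531,.0496,.083,np.pi-.0364,.035)
```

```text
now [0.5331 0.051  0.0917] [3.139 0.005 3.106] w 0.0433 t 41.75
turn total [0.0024 0.0048 0.0004] m 1 [0.0024 0.0048 0.0004]
shift total [ 0.0021 -0.0015  0.0087] n 1 [ 0.0021 -0.0015  0.0087]
```

Call:
drive_tool --turn '[[0.002, 0.005, 0], [0, 0, 0], [0, 0, 0], [0, 0, 0], [0, 0, 0]]' --offset '[[0.002, -0.0015, 0.004], [0, 0, 0.003], [0, 0, 0.001], [0, 0, 0], [0, 0, 0]]' --jaw '[0.9, 0.9, 0.9, 0.9, 0.9]'

```text
t: 42.25
eef_pos: [0.5303, 0.049, 0.0832]
eef_rot: [3.141, -0.001, 3.105]
contact_force: [-0.4, -0.7, -2.3]
gripper_width: 0.0436
gripper_force: 45.0
```

Call:
drive_tool --turn '[[0, 0, 0], [0, 0, 0], [0, 0, 0], [0, 0, 0], [0, 0, 0]]' --offset '[[0, 0, 0.001], [0, 0, 0.001], [0, 0, 0.001], [0, 0, 0], [0, 0, 0]]' --jaw '[0.9, 0.9, 0.9, 0.9, 0.9]'

```text
t: 42.75
eef_pos: [0.5304, 0.049, 0.081]
eef_rot: [3.141, -0.001, 3.105]
contact_force: [-2.5, 1.1, 5.6]
gripper_width: 0.0438
gripper_force: 45.0
```

Call:
drive_tool --turn '[[0, 0, 0], [0, 0, 0], [0, 0, 0], [0, 0, 0], [0, 0, 0], [0, 0, 0], [0, 0, 0], [0, 0, 0], [0, 0, 0], [0, 0, 0], [0, 0, 0], [0, 0, 0], [0, 0, 0], [0, 0, 0], [0, 0, 0], [0, 0, 0], [0, 0, 0], [0, 0, 0], [0, 0, 0]]' --offset '[[0, 0, 0], [0, 0, 0], [0, 0, 0], [0, 0, 0], [0, 0, 0], [0, 0, 0], [0, 0, -0.02], [0, 0, -0.03], [0, 0, -0.03], [0, 0, -0.03], [0, 0, -0.02], [0.02, 0.04, 0], [0.02, 0.04, 0], [0.02, 0.04, 0], [0.02, 0.04, 0], [0.02, 0.04, 0], [0.02, 0.04, 0], [0.02, 0.04, 0], [0, 0, 0]]' --jaw '[0.3, 0.3, 0.3, 0.3, 0.3, 0.3, 0.3, 0.3, 0, 0, 0, 0, 0, 0, 0, 0, 0, 0, 0]'

```text
t: 44.65
eef_pos: [0.3986, 0.3379, 0.2103]
eef_rot: [3.139, -0.002, 3.111]
contact_force: [0.6, -0.4, 0.3]
gripper_width: 0.0914
gripper_force: 0.0
```

Run:
```python
from h import *
snap("top","x10.png",(240,130,500,370),2.4);print(env.observe()["contact_force"])
im=cv2.imread("pics/x10.png");cv2.imwrite("pics/x10.png",cv2.convertScaleAbs(im,alpha=1.3))
for X in ([.531,.0496,.091],[.5275,-.0354,.091],[.5247,-.1208,.091],[.364,-.306,.074]):print((proj("top",X)-[240,130])*2.4)
```

```text
[ 0.0652057  -0.14409607 -0.46257683]
[105.14632516 265.1255458 ]
[200.54034099 266.97596059]
[296.55110207 268.04200324]
[510.32927366 446.00462197]
```

View pics/x10.png

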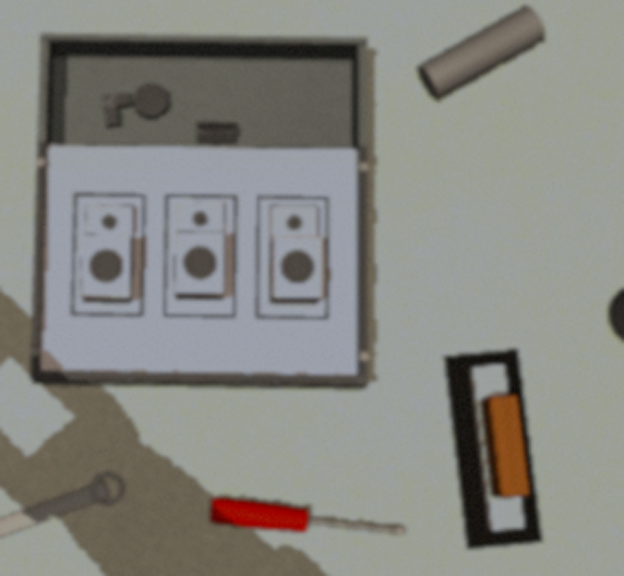

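Top view, with each hole against its target pixel:
- **Clamps:** (106,266), (200,262) and (297,267), against (105,265), (200,267) and (297,268), about a millimetre per pixel. Every tab points at the trough.
- **Scraper:** grip top at (507,445), against (510,446) for the mat's centre, upright.
- **Offcuts:** all three are in the trough.

Handing in.

```bash
python3 -c "
from h import *
print(env.finish_job())"
```

```text
the job is handed in; nothing more can be done
None
```

I handed the job in at about 45 s; no verdict came back, but the last picture shows all three offcuts in the trough, the scraper upright on its mat, and the three clamps in their bays, tabs towards the trough.

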